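Close and lock the nut-tumbling drum

TASK

Get the tilted nut-tumbling drum ready to run: shut its lid fully, then turn the blue lock collar clockwise until the white line stands at the red mark, and then turn the black wing screw on the collar clockwise until it is tight. Leave the collar on its mark, let go of everything, and do not disturb the other things on the worktop.

Things in the scene. Friction and masses are not known exactly. Their poses are not given: they have to be found in the camera images.
- mouth (a point): Centre of the drum's mouth, level with the top face of the lock collar, 190 mm above the worktop. Its frame is the fixed drum's: z points out of the drum along its axis (30 degrees from vertical, leaning more or less towards the robot), x points up-slope to the lid's hinge, y is level. The axis of the collar is this z axis. The drum stands on a white and steel stand (foot 260 x 220 mm) under it. The red mark stays fixed on the drum while the robot works.
- lid (a joint): Angle of the aluminium lid, 0 = shut (stop), grows as it opens, at most 1.4 rad. Hinge axis is parallel to mouth y, through mouth-frame point x = +105, z = +10 mm. The lid is a disc of radius 56 mm centred 105 mm from the hinge, joined to it by an arm 30 mm wide; its top surface at the centre lies 6 mm above the hinge line when shut, at its edge 0 mm. It starts well open, a stiff hinge keeps it where it is left, and a push of about 1 to 6 N on its upper surface closes it.
- lid_centre (a point): Centre of the lid's upper surface; z is the lid's outward normal, x points from the lid's centre to its hinge.
- collar (a joint): Turn of the blue lock collar (ring, outer radius 80, inner 59, 24 mm thick), grows clockwise as seen from outside the drum, stops at 0 and 2.0 rad: the mark lies before the far stop. Stiff: some 0.45 N m, 5 N at the paddle; it stays where it is left.
- paddle (a point): Grip point on the collar's yellow paddle, 36 mm above the collar's face, 100 mm from the axis. The paddle is an upright block standing out of the collar parallel to the axis: 54 mm tall from the collar's face, 32 mm long radially, 16 mm thick tangentially. It turns with the collar; 95 degrees round from it is the wing screw and 45 degrees round the index line, both on its clockwise side.
- index_line (a point): Outer end of the white line on the blue collar, 88 mm from the axis, 10 mm below the collar's face (8 mm outside the collar's rim).
- red_mark (a point): Red mark: a tongue 20 mm long radially, 12 mm wide and 16 mm tall on the steel flange just outside the collar, this point is on its top, 88 mm from the axis and 10 mm below the collar's face. The collar is locked when index_line coincides with it.
- wing_screw (a joint): Turn of the black wing screw on the collar, grows clockwise seen from outside, 0 = as loose as it goes, 1.5 rad = stop, tight. Light (0.06 N m), stays where it is left, does not move along its axis. Its reaction does not move the collar.
- wing (a point): Centre of the wing screw's black bar grip, 43 mm above the collar's face, 100 mm from the drum axis; the bar is 60 mm long along this frame's x, 13 mm thick along y, 30 mm tall along z (its turning axis, parallel to the drum axis). It rides on the collar.
- syrup_center (a point): Amber syrup bottle, diameter 64, 185 mm tall, standing loose beside the drum; point half-way up. Leave it alone.
- jar_center (a point): Glass nut jar, diameter 70, 130 mm tall, standing loose beside the drum; point half-way up. Leave it alone.
- tin_center (a point): Paste tin, diameter 72, 70 mm tall, loose in front of the drum; point half-way up. Leave it alone.
- bowl: Steel bowl, diameter 170, 75 mm tall; origin at its underside. Leave it alone.
- palette_knife: Palette knife, 220 mm long, lying on the worktop. Leave it alone.
- praline_board: White board 200 x 130 mm with chocolate pralines, 43 mm tall; origin at its underside. Leave it alone.
- cake_board: White board 160 x 100 mm with a cake, 50 mm tall; origin at its underside. Leave it alone.

How it is judged:
By the outcome, as a careful person would: the job done as asked, in the order asked, and still so for the second after the job is handed in, with the robot touching nothing.
It also fails if it takes over 72 s, if anything falls off the work surface, if the arm or the gripper's body presses on something with over 40 N, if the wrist force passes 120 N, or if a joint passes its speed limit or range.

ROBOT

A 6-joint arm with a two-finger parallel gripper is mounted at the origin on the work surface. World frame = base frame: x ahead of the robot, y to its left, z up, the work surface at z = 0. Lengths are in m, angles in rad, forces in N, time in s.
With the tool pointing down it reaches from about 0.375 to 0.975 m from the base axis. Payload 3.8 kg.
Tool frame: the origin (TCP) lies midway between the tips of the shut fingers; the grasp point (between the pads) lies 19 mm behind it; x points along the fingers, y is the direction in which the jaws open and shut, and the axes are right-handed (so a half turn about x gives the same grasp; the last joint's range is limited). The gripper opens to 88 mm and grips with 3 to 60 N. Pads are 18 mm wide; open, the fingers measure 123 mm over their backs; the gripper's body (75 mm by 187 mm) begins 45 mm behind the grasp point.
Start: joints at [1.081, 0.264, 1.604, -0, 1.274, -0.037], TCP at [0.295, 0.607, 0.239] pointing down, gripper open.
Joint ranges: [-2.63, 2.63], [-0.94, 2.18], [0.31, 2.57], [-1.31, 4.45], [0, 2.66], [-2.55, 2.55]. Speed limits (rad/s): [2.57, 2.57, 3.14, 3.14, 3.14, 3.14].

INTERFACE

Orientations are given as a rotation vector (axis times angle).
In Python, from cell import manip, inverse_kinematics, cams, order gives the robot as it stands. Calls block until the motion is done:
- manip.move_pose(position, orientation): joint-space move of the TCP to a pose.
- manip.move_linear(position, rate=0.15, rot=None): straight line of the TCP; rot=None keeps the orientation; rate is the mean speed in m/s.
- manip.set_joints(angles): joint-space move.
- manip.set_gripper(opening, force=None): finger opening in m; force is the grip in N (None keeps the last); returns when the fingers have stopped.
- manip.dwell(seconds).
- inverse_kinematics(position, orientation): joint angles nearest the present ones, or None.
- manip.state(): the state.
- cams.capture(name): name is "scene" or "top" or "wrist"; returns a dict with "image" (420x560x3 uint8, blue, green, red), "z_map" (420x560 float32, m along the optical axis (not along the pixel's ray), 0 where there is no reading), "intrinsics" (3x3 intrinsics, pixels), "k1" (the pictures are not rectified: a ray, as slopes to the right and down, at radius r is drawn at 1 + k1 r^2 times it, then the intrinsics apply), "position" and "orientation" of the camera in the world; the wrist camera has in their place "T_tool_cam" (4x4, takes a point from camera to tool coordinates, whose origin is the TCP and whose axes are the tool frame's). Camera axes: x right, y down, z forward; pixel columns grow to the right and rows downward; lengths in m; the calibration is good to about 2 mm. A picture is of the moment at which its call begins: read the wrist's pose just before it.
A pose or a line that the arm cannot do raises manip.IKError and nothing moves.
- order.close_job(): hands the job in, once; it reports no verdict.
The state is a dict: "clock": time; "joint_pos": joint angles; "joint_velocities": joint speeds; "tau": joint torques, N m; "tool_pos": TCP position; "tcp_rot": TCP orientation; "contact_force": force on the tool from outside, world axes, zero at the start; "moment": the same for the moment, N m; "gripper_width": finger opening in m.
Only numpy, scipy, OpenCV 4.12 (cv2) and the standard library are available. Lean on these libraries where they do the work, as an engineer would, in place of code of your own. Each camera call takes 0.05 s, during which the arm holds its last target.

## Working session

There is one attempt and no reset: what is moved stays moved. The work goes in short steps, each a Python script; the robot and the scene stay as the last script left them, time stands still between calls to the robot, and variables do not carry over. Pictures are saved under pics/ and viewed, and the job is handed in when it is done.

```bash
ls; mkdir -p pics; python3 - <<'E'
from cell import manip,cams
import cv2,numpy as np,pickle
for n in ["scene","top","wrist"]:
    s=manip.state()
    c=cams.capture(n); cv2.imwrite(f"pics/{n}0.png",c["image"]); pickle.dump((s,c),open(f"{n}0.pkl","wb"))
    print(n,c["intrinsics"].tolist() if hasattr(c["intrinsics"],"tolist") else c["intrinsics"],c["k1"],c.get("position"),c.get("orientation"),c.get("T_tool_cam"))
print(manip.state())
E
```

```text
pics
scene [[425.45390547402326, 0.0, 273.9777733112112], [0.0, 425.45390547402326, 205.15028522015842], [0.0, 0.0, 1.0]] -0.006427036598526801 [1.29037093 0.27171932 1.00805374] [-1.43939473 -2.104348    0.8583558 ] None
top [[495.23557803536636, 0.0, 273.2739543876519], [0.0, 495.23557803536636, 206.3664168568502], [0.0, 0.0, 1.0]] -0.0035198551151562523 [ 0.094648   -0.03772443  1.99749523] [-2.1076294   2.11166985 -0.21790113] None
wrist [[348.40070561775366, 0.0, 283.3267120689587], [0.0, 348.40070561775366, 208.9284531225747], [0.0, 0.0, 1.0]] -0.05586771272834116 None None [[-4.29043844e-04 -3.05177504e-01  9.52295389e-01 -1.45186436e-01]
 [ 9.99999625e-01  5.85947224e-04  6.38312021e-04  4.40606924e-04]
 [-7.52793309e-04  9.52295305e-01  3.05177138e-01 -7.87340921e-02]
 [ 0.00000000e+00  0.00000000e+00  0.00000000e+00  1.00000000e+00]]
{'clock': 0.15, 'joint_pos': array([ 1.08110439e+00,  2.64609245e-01,  1.60506266e+00,  3.46218276e-05,
        1.27371532e+00, -3.68572137e-02]), 'joint_velocities': array([ 0.00032369, -0.00138801, -0.00293271, -0.00024682,  0.00110534,
       -0.00058451]), 'tau': array([ 1.25321840e-03, -5.02849531e+01, -3.57468367e+01,  7.30765890e-02,
        2.50130170e-02, -9.57703719e-05]), 'tool_pos': array([0.29502601, 0.6064903 , 0.23765311]), 'tcp_rot': array([ 0.35377319,  1.54196951, -0.35650067]), 'contact_force': array([-0.34930325,  0.24649949,  0.70082304]), 'moment': array([ 0.04422153,  0.04203827, -0.01274582]), 'gripper_width': 0.08797945477248753}
```

View pics/scene0.png

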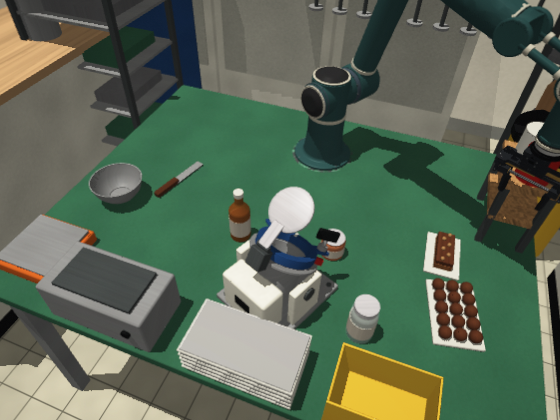

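View pics/top0.png

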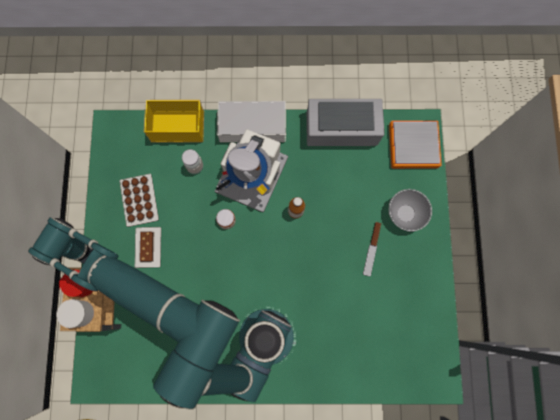

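View pics/wrist0.png

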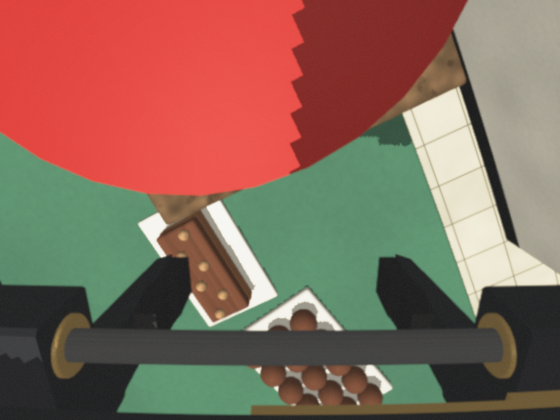

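The overview shows the drum near top px (250,168) and scene px (285,250), lid open. I'll enlarge it.

```bash
cat > h.py <<'E'
import numpy as np,cv2,pickle
from scipy.spatial.transform import Rotation as R
def pose(c,s=None):
    if c.get("T_tool_cam") is not None and c.get("position") is None:
        T=np.eye(4);T[:3,:3]=R.from_rotvec(s["tcp_rot"]).as_matrix();T[:3,3]=s["tool_pos"];return T@np.array(c["T_tool_cam"])
    T=np.eye(4);T[:3,:3]=R.from_rotvec(c["orientation"]).as_matrix();T[:3,3]=c["position"];return T
def dist(c): return np.array([c["k1"],0,0,0,0.])
def ray(c,uv):
    p=cv2.undistortPoints(np.array(uv,float).reshape(-1,1,2),np.array(c["intrinsics"]),dist(c)).reshape(-1,2)
    return np.c_[p,np.ones(len(p))]
def pts(c,uv,s=None):
    uv=np.array(uv).reshape(-1,2);T=pose(c,s);r=ray(c,uv)
    z=np.array([c["z_map"][int(round(v)),int(round(u))] for u,v in uv])
    return (r*z[:,None])@T[:3,:3].T+T[:3,3]
def proj(c,P,s=None):
    T=pose(c,s);q=(np.atleast_2d(P)-T[:3,3])@T[:3,:3]
    return cv2.projectPoints(q,np.zeros(3),np.zeros(3),np.array(c["intrinsics"]),dist(c))[0].reshape(-1,2)
def load(n): return pickle.load(open(n,"rb"))
def crop(c,x0,y0,x1,y1,k,name): cv2.imwrite(name,cv2.resize(c["image"][y0:y1,x0:x1],None,fx=k,fy=k,interpolation=cv2.INTER_CUBIC))
E
python3 - <<'E'
from h import *
s,c=load("scene0.pkl");crop(c,210,170,370,330,4.5 and 3.7,"pics/sc1.png")
s,c=load("top0.pkl");crop(c,190,110,320,240,4.5,"pics/tc1.png")
E
```

```text
(no output)
```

View pics/sc1.png

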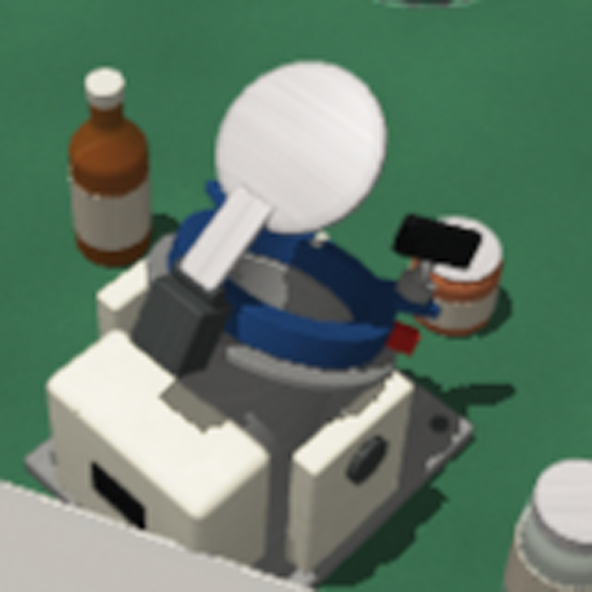

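View pics/tc1.png

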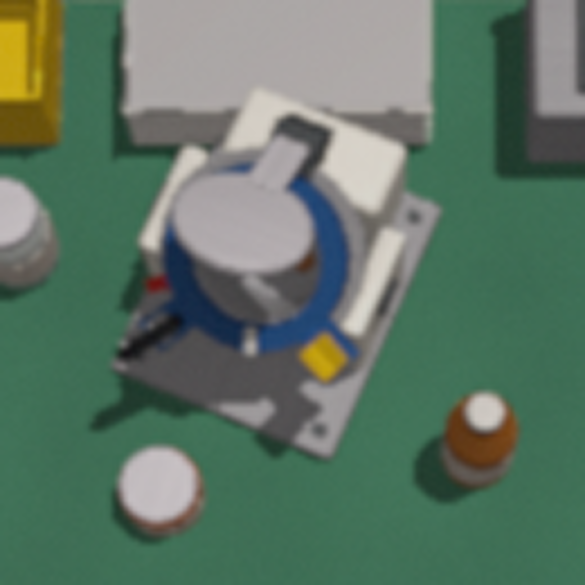

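```bash
cat >> h.py <<'E'
c30,s30=np.cos(np.pi/6),np.sin(np.pi/6)
def frame(mx,my,yaw):  # yaw: heading of horizontal uphill direction (x axis)
    h=np.array([np.cos(yaw),np.sin(yaw),0])
    z=-s30*h+np.array([0,0,c30]); x=c30*h+np.array([0,0,s30]); y=np.cross(z,x)
    T=np.eye(4);T[:3,:3]=np.c_[x,y,z];T[:3,3]=[mx,my,0.19];return T
def loc(T,p): return T[:3,:3]@np.array(p)+T[:3,3]
def polar(T,r,a,h): return loc(T,[r*np.cos(a),r*np.sin(a),h])  # a ccw from outside
E
python3 - <<'E'
from h import *
from scipy.optimize import least_squares
s,ct=load("top0.pkl"); _,cs=load("scene0.pkl")
t=lambda u,v:(190+u/4.5,110+v/4.5)
q=lambda u,v:(210+u/3.7,170+v/3.7)
print(pts(ct,[t(325,355),t(250,340),t(150,338),t(157,284)]));print(pts(cs,[q(404,338),q(437,241)]))
# a: paddle angle p ; index p-45deg, wing p-95deg ; red m
def res(v):
    T=frame(*v[:3]);p,m,w=v[3:6]
    e=[]
    def add(c,P,uv):e.extend(proj(c,P)[0]-uv)
    d=np.radians
    add(ct,polar(T,.1,p,.054),t(325,352))
    add(ct,polar(T,.088,p-d(45),-.010),t(250,343))
    add(ct,polar(T,.1,p-d(95),.058),t(150,338))
    add(ct,polar(T,.088,m,-.010),t(157,284))
    add(cs,polar(T,.088,m,-.013),q(404,338))
    add(cs,polar(T,.1,p-d(95),.050),q(437,241))
    return e
for y0 in [-.5,0,.5]:
  r=least_squares(res,[.75,.05,y0,2.6,1.5,0],x_scale=[.01,.01,.1,.1,.1,.1],loss="soft_l1")
  print(r.cost,r.x[:3],np.degrees(r.x[2:5]),np.round(r.fun,1))
E
```

```text
[[0.54076102 0.0089997  0.20948053]
 [0.56616987 0.074084   0.16091603]
 [0.55691147 0.15451194 0.20445086]
 [0.62003783 0.1556938  0.14582829]]
[[0.6268392  0.15688934 0.14945036]
 [0.56833522 0.15945586 0.18882858]]
4.997201492095089 [ 0.63987553  0.07591696 -0.34218856] [-19.60596019 243.03807833 128.61505138] [-1.4 -1.4  0.6  0.5 -1.3 -0.6 -0.  -1.3 -0.6 -1.5  0.2 -1.5]
4.997201491967769 [ 0.63987552  0.07591696 -0.34218917] [-19.60599503 243.0381207  128.61506763] [-1.4 -1.4  0.6  0.5 -1.3 -0.6 -0.  -1.3 -0.6 -1.5  0.2 -1.5]
4.997201494159506 [ 0.63987553  0.07591691 -0.34218469] [-19.60573831 243.03781745 128.61481767] [-1.4 -1.4  0.6  0.5 -1.3 -0.6 -0.  -1.3 -0.6 -1.5  0.2 -1.5]
```

```bash
cat >> h.py <<'E'
M0=(0.6399,0.0759,-0.342)
E
python3 - <<'E'
from h import *
T=frame(*M0)
for n,c0,f in [("top0.pkl",(190,110),4.5),("scene0.pkl",(210,170),3.7)]:
    _,c=load(n)
    uv=[]
    ctr=(243,222) if n[0]=="t" else (301,146)
    a,b=(45,30) if n[0]=="t" else (60,60)
    for i in np.linspace(-1,1,9):
        for j in np.linspace(-1,1,9):
            if i*i+j*j<=1: uv.append((c0[0]+(ctr[0]+a*i)/f,c0[1]+(ctr[1]+b*j)/f))
    P=pts(c,uv); m=np.median(P,0); Q=P-m; k=np.linalg.norm(Q,axis=1)<.06; P=P[k]
    m=P.mean(0);u,sv,vt=np.linalg.svd(P-m); nrm=vt[2]*np.sign(vt[2][2])
    print(n,m,"drum",T[:3,:3].T@(m-T[:3,3]),"n in drum",T[:3,:3].T@nrm,sv[2]/np.sqrt(len(P)))
    print("theta by normal",np.arctan2((T[:3,:3].T@nrm)[0],(T[:3,:3].T@nrm)[2]))
    # foot corners/plate
E
```

```text
top0.pkl [0.62138438 0.07088105 0.31887986] drum [ 0.05079129 -0.0109379   0.11949328] n in drum [ 0.89126493 -0.04832544  0.45090075] 0.002795839097305748
theta by normal 1.1024310918714921
scene0.pkl [0.6325866  0.0762921  0.31191514] drum [ 0.0548769  -0.00208332  0.10909228] n in drum [ 0.89812774 -0.02584934  0.43897422] 0.0014645541954209054
theta by normal 1.1161763158728113
```

```bash
cat >> h.py <<'E'
def tool(d,y):
    d=np.array(d)/np.linalg.norm(d);y=np.array(y)-d*np.dot(y,d);y=y/np.linalg.norm(y)
    return R.from_matrix(np.c_[d,y,np.cross(d,y)]).as_rotvec()
def lidpose(T,th,phi=None,gap=0.,sgn=1,r=.105,th0=1.11):
    # contact point on the lid upper surface, tilt of tool
    n=np.array([np.sin(th),0,np.cos(th)]);a=np.array([-np.cos(th),0,np.sin(th)])
    p=np.array([.105,0,.010])+r*a+(.006+gap)*n
    # world vertical in drum frame: (s30,0,c30)
    f=np.clip(1-th/th0,0,1) if phi is None else phi
    ang=np.pi/6*(1-f)   # rotation of the anti-approach from drum z to vertical
    d=-np.array([np.sin(ang),0,np.cos(ang)])
    return loc(T,p),tool(T[:3,:3]@d,sgn*T[:3,1])
def gpose(T,r,a,h,ya,sgn=1):
    """grasp: tool along -drum z, grasp point at polar(r,a,h), jaw axis at drum angle ya"""
    z=T[:3,2];y=T[:3,:3]@np.array([np.cos(ya),np.sin(ya),0])*sgn
    return polar(T,r,a,h)-.019*z, tool(-z,y)
E
python3 - <<'E'
from h import *
from cell import manip,inverse_kinematics as ik
T=frame(*M0);d=np.radians
for sg in (1,-1):
    print("lid",sg)
    for th in (1.11,.5,0): 
        q=ik(*lidpose(T,th,sgn=sg,gap=.03)); print(th,None if q is None else np.round(q,2))
    for a in (243,208,173.6):
        q=ik(*gpose(T,.1,d(a),.036,d(a+90),sg));print("pad",a,None if q is None else np.round(q,2))
    for ya in range(0,180,30):
        q=ik(*gpose(T,.1,d(78.6),.043,d(ya),sg));print("wing",ya,None if q is None else np.round(q,2))
s=manip.state();print(np.round(R.from_rotvec(s["tcp_rot"]).as_matrix(),2))
E
```

```text
lid 1
1.11 [ 0.07  0.19  1.51  0.    1.44 -1.16]
0.5 [ 0.17 -0.01  1.85 -0.16  1.05 -1.  ]
0 [ 0.25 -0.07  2.07 -0.43  0.74 -0.72]
pad 243 [ 0.1  -0.16  2.25 -0.38  0.61  1.18]
pad 208 [ 0.23 -0.15  2.29 -0.49  0.62  2.01]
pad 173.6 None
wing 0 [ 0.36  0.1   1.91 -0.48  0.77  1.  ]
wing 30 [ 0.36  0.1   1.91 -0.48  0.77  0.47]
wing 60 [ 0.36  0.1   1.91 -0.48  0.77 -0.05]
wing 90 [ 0.36  0.1   1.91 -0.48  0.77 -0.57]
wing 120 [ 0.36  0.1   1.91 -0.48  0.77 -1.1 ]
wing 150 [ 0.36  0.1   1.91 -0.48  0.77 -1.62]
lid -1
1.11 [ 0.07  0.19  1.51 -0.    1.44  1.98]
0.5 [ 0.17 -0.01  1.85 -0.16  1.05  2.14]
0 [ 0.25 -0.07  2.07 -0.43  0.74  2.42]
pad 243 [ 0.1  -0.16  2.25 -0.38  0.61 -1.96]
pad 208 [ 0.23 -0.15  2.29 -0.49  0.62 -1.14]
pad 173.6 [ 0.36 -0.08  2.23 -0.56  0.65 -0.36]
wing 0 [ 0.36  0.1   1.91 -0.48  0.77 -2.15]
wing 30 None
wing 60 None
wing 90 None
wing 120 [ 0.36  0.1   1.91 -0.48  0.77  2.04]
wing 150 [ 0.36  0.1   1.91 -0.48  0.77  1.52]
[[-0.    0.44  0.9 ]
 [-0.    0.9  -0.44]
 [-1.   -0.   -0.  ]]
```

```bash
python3 - <<'E'
from h import *
from cell import manip,cams
T=frame(*M0)
manip.set_gripper(0.0,20)
p,o=lidpose(T,1.11)
manip.move_pose(p+[0,0,.10],o)
manip.dwell(.2)
s=manip.state();c=cams.capture("wrist");pickle.dump((s,c),open("w1.pkl","wb"));cv2.imwrite("pics/w1.png",c["image"])
print(s["clock"],s["tool_pos"],p,s["contact_force"])
E
```

```text
3.9917 [0.64147341 0.07607246 0.41398905] [0.64159051 0.0752982  0.31426142] [-0.32194895 -0.0124662  -0.26324279]
```

View pics/w1.png

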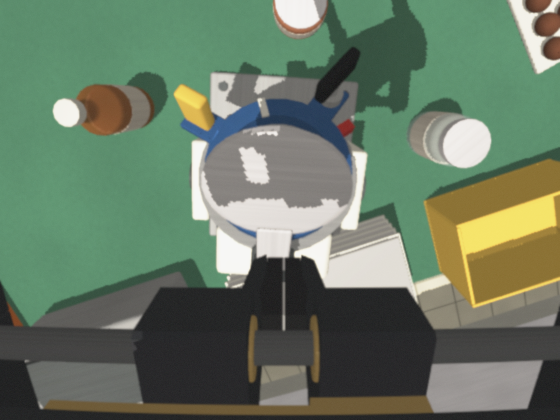

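Wrist view (robot side is up): paddle top at (195,108), index line (264,105), wing bar (338,78), red mark (346,129), lid open below. Enlarging for a refit.

```bash
python3 - <<'E'
from h import *
s,c=load("w1.pkl");crop(c,160,40,370,190,3.8,"pics/w1c.png")
E
```

```text
(no output)
```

View pics/w1c.png

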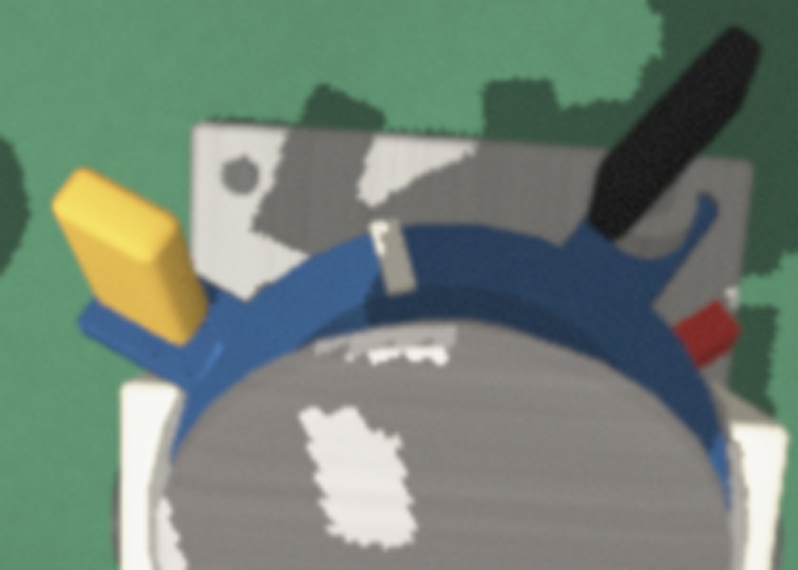

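```bash
python3 - <<'E'
from h import *
from cell import manip,cams
T=frame(*M0)
p,o=lidpose(T,1.15,phi=0.,gap=.015); manip.move_linear(p,.12,o)
f0=manip.state()["contact_force"]
for th in np.linspace(1.10,0.0,9):
    p,o=lidpose(T,th,gap=-.001); manip.move_linear(p,.10,o)
    s=manip.state();print(round(th,2),np.round(s["contact_force"]-f0,1),round(s["clock"],1))
n=T[:3,2]
for i in range(8):
    f=np.dot(s["contact_force"]-f0,n)
    print(i,f)
    if f>12: break
    manip.move_linear(p-n*.002*(i+1),.03); s=manip.state()
print(s["clock"],np.dot(s["contact_force"]-f0,n),T[:3,:3].T@(s["tool_pos"]-T[:3,3]))
manip.dwell(.2)
# retreat along axis
p,o=lidpose(T,0,gap=.18); manip.move_linear(p,.25); manip.dwell(.2)
s=manip.state();c=cams.capture("wrist");pickle.dump((s,c),open("w2.pkl","wb"));cv2.imwrite("pics/w2.png",c["image"])
print(s["clock"])
E
```

```text
1.1 [-0.7 -0.4 -1.3] 5.3
0.96 [-1.  -0.2 -1.4] 5.6
0.82 [-0.1 -0.1 -0.6] 5.8
0.69 [ 0.1 -0.2 -0.8] 6.1
0.55 [ 1.2 -0.1 -0.7] 6.4
0.41 [ 0.3 -0.6 -1.2] 6.7
0.28 [-0.6  0.2 -0.9] 7.0
0.14 [ 0.4  0.9 -0.2] 7.3
0.0 [-12.2   0.5  19.8] 7.6
0 23.010869297265923
7.6 23.010869297265923 [0.00652707 0.00160902 0.02031193]
8.875
```

View pics/w2.png

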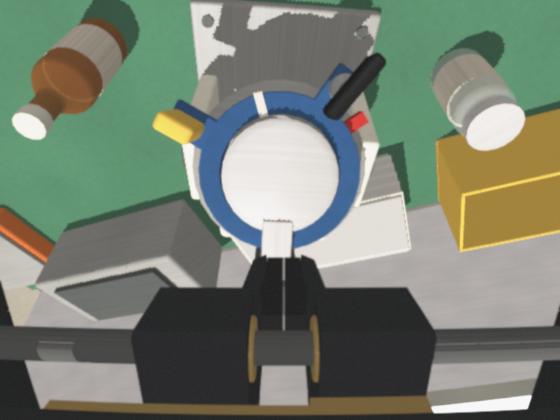

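Lid now lies flat and shut inside the collar (centre (280,175)). Zoom for refit.

```bash
python3 - <<'E'
from h import *
s,c=load("w2.pkl");crop(c,140,40,400,240,3,"pics/w2c.png")
E
```

```text
(no output)
```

View pics/w2c.png

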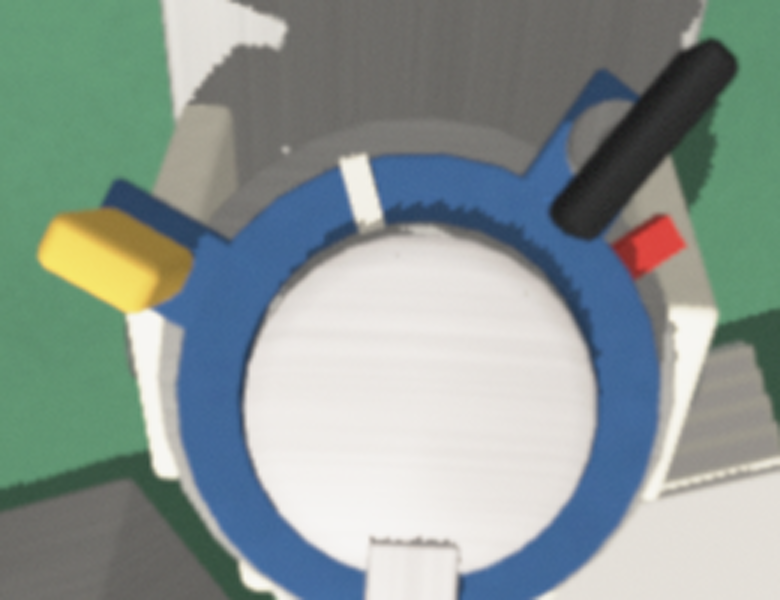

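```bash
cat > fit.py <<'E'
from h import *
from scipy.optimize import least_squares
d=np.radians
s,c=load("w2.pkl"); _,ct=load("top0.pkl"); _,cs=load("scene0.pkl")
w=lambda u,v:(140+u/3,40+v/3)
t=lambda u,v:(190+u/4.5,110+v/4.5)
q=lambda u,v:(210+u/3.7,170+v/3.7)
A=np.linspace(0,2*np.pi,720,endpoint=False)
def circ(T,r,h): return np.c_[r*np.cos(A),r*np.sin(A),0*A+h]@T[:3,:3].T+T[:3,3]
def res(v,ww=1,wo=1):
    T=frame(*v[:3]);T[2,3]+=v[6];p,m,g=v[3:6];e=[]
    def add(cc,P,uv,k,s=None):e.extend(k*(proj(cc,P,s)[0]-uv))
    add(c,polar(T,.1,p,.054),w(97,258),ww,s)
    add(c,polar(T,.088,m,-.010),w(652,245),ww,s)
    e0=polar(T,.1,p-d(95),.058); b=T[:3,:3]@np.array([np.cos(g),np.sin(g),0])*.03
    add(c,e0+b,w(716,52),ww,s);add(c,e0-b,w(574,218),ww,s)
    o=proj(c,circ(T,.08,0),s);l=proj(c,circ(T,.056,.010),s)
    e.extend([ww*(o[:,0].min()-w(179,0)[0]),ww*(o[:,0].max()-w(659,0)[0]),ww*(o[:,1].min()-w(0,154)[1])])
    e.extend([ww*(l[:,0].min()-w(243,0)[0]),ww*(l[:,0].max()-w(598,0)[0])])
    # index line azimuth
    i1=proj(c,polar(T,.080,p-d(45),0),s)[0];e.extend(ww*(i1-w(353,157)))
    e.extend(ww*(proj(c,polar(T,.060,p-d(45),0),s)[0]-w(370,224)))
    # hinge arm sides at lid edge
    am=proj(c,loc(T,[.060,0,.012]),s)[0];e.append(ww*(am[0]-w(413,0)[0]))
    add(ct,polar(T,.1,p,.054),t(325,352),wo)
    add(ct,polar(T,.1,p-d(95),.058),t(150,338),wo)
    add(ct,polar(T,.088,m,-.010),t(157,284),wo)
    add(cs,polar(T,.088,m,-.013),q(404,338),wo)
    e.append(v[6]/.001)
    return np.array(e)
x0=[.64,.076,-.342,d(243),d(128.6),d(150),0]
def run(ww,wo):
    r=least_squares(res,x0,x_scale=[.01,.01,.1,.1,.1,.1,.01],loss="soft_l1",kwargs=dict(ww=ww,wo=wo));return r.x,r.fun
if __name__=="__main__":
  for k in [(1,.01),(1,.5),(1,1)]:
    x,f=run(*k);print(k,np.round(x[:3],4),np.round(np.degrees(x[2:6]),1),"z",x[6],np.round(res(x,1,1),1))
    T=frame(*x[:3]);T[2,3]+=x[6];print("tip when pressed",T[:3,:3].T@(np.array(loc(frame(*M0),[0.00652707,0.00160902,0.02031193]))-T[:3,3]))
E
python3 fit.py
```

```text
(1, 0.01) [ 0.6301  0.0757 -0.3969] [-22.7 242.3 127.4 139.8] z -0.0009202663222293372 [-0.2  1.2 -3.2  0.7  7.4 -1.4 -1.6  2.9 -1.4  1.6 -1.7  0.4 -0.5  0.5
  0.2  0.6 -0.5 -0.  -3.   2.3 -2.6  0.4 -0.3 -0.3  0.3 -2.4 -0.9]
tip when pressed [0.014642   0.00531983 0.0166894 ]
(1, 0.5) [ 0.6306  0.0755 -0.3941] [-22.6 242.2 127.2 140.4] z -0.0015609137704570887 [-0.1  1.3 -3.3  0.8  6.4 -1.6 -1.7  3.2 -1.3  1.3 -1.6  0.5 -0.7  0.4
  0.3  0.5 -0.4  0.  -2.9  2.2 -2.5  0.4 -0.3 -0.4  0.1 -2.2 -1.6]
tip when pressed [0.01457168 0.00536466 0.01746976]
(1, 1) [ 0.6314  0.0749 -0.3858] [-22.1 241.9 126.8 142.7] z -0.0030467865859932896 [ 0.1  1.4 -3.8  0.9  3.8 -2.8 -1.3  4.3 -1.   0.8 -1.4  0.6 -1.2  0.2
  0.5  0.3 -0.4  0.2 -2.6  2.  -2.2  0.4 -0.1 -0.5 -0.1 -1.7 -3. ]
tip when pressed [0.01449803 0.00549001 0.01922802]
```

```bash
sed -i 's/add(c,polar(T,.088,m,-.010),w(652,245),ww,s)/add(c,polar(T,.098,m,-.010),w(675,229),ww,s)/' fit.py; python3 fit.py | head -4
python3 - <<'E'
from fit import *
x,f=run(1,.3);np.save("x.npy",x);print(x)
T=frame(*x[:3]);T[2,3]+=x[6]
im=c["image"].copy()
def dot(P,col): 
    for u in proj(c,P,s): cv2.circle(im,tuple(int(round(a*8)) for a in u),10,col,-1,shift=3)
p,m,g=x[3:6]
dot(circ(T,.08,0)[::20],(0,255,255));dot(circ(T,.056,.010)[::20],(0,0,255))
for r in (.08,.098):
  for k in (-.006,.006):
    dot(loc(T,[r*np.cos(m)-k*np.sin(m),r*np.sin(m)+k*np.cos(m),-.01]),(0,255,0))
for k in (-.03,0,.03): dot(polar(T,.1,p-d(95),.058)+T[:3,:3]@np.array([np.cos(g),np.sin(g),0])*k,(0,255,0))
for a in (-.016,.016):
  for b in (-.008,.008): dot(loc(T,[(.1+a)*np.cos(p)-b*np.sin(p),(.1+a)*np.sin(p)+b*np.cos(p),.054]),(255,0,255))
cv2.imwrite("pics/w2o.png",cv2.resize(im[40:240,140:400],None,fx=3,fy=3,interpolation=2))
E
```

```text
(1, 0.01) [ 0.6302  0.0757 -0.3957] [-22.7 242.2 127.  139.9] z -0.0009000442363986661 [-0.2  1.1 -1.9  0.6  7.3 -1.4 -1.5  3.  -1.4  1.5 -1.7  0.4 -0.5  0.6
  0.2  0.6 -0.5 -0.  -3.   2.3 -2.6  0.4 -0.4 -0.4  0.3 -2.3 -0.9]
tip when pressed [0.0146105  0.00534911 0.01668424]
(1, 0.5) [ 0.6305  0.0754 -0.3929] [-22.5 242.1 126.9 140.5] z -0.0015085425725881942 [-0.1  1.3 -2.1  0.7  6.4 -1.6 -1.6  3.4 -1.3  1.3 -1.6  0.4 -0.7  0.4
[ 6.30314316e-01  7.55669207e-02 -3.94746456e-01  4.22625875e+00
  2.21623373e+00  2.44492497e+00 -1.13856783e-03]
```

View pics/w2o.png

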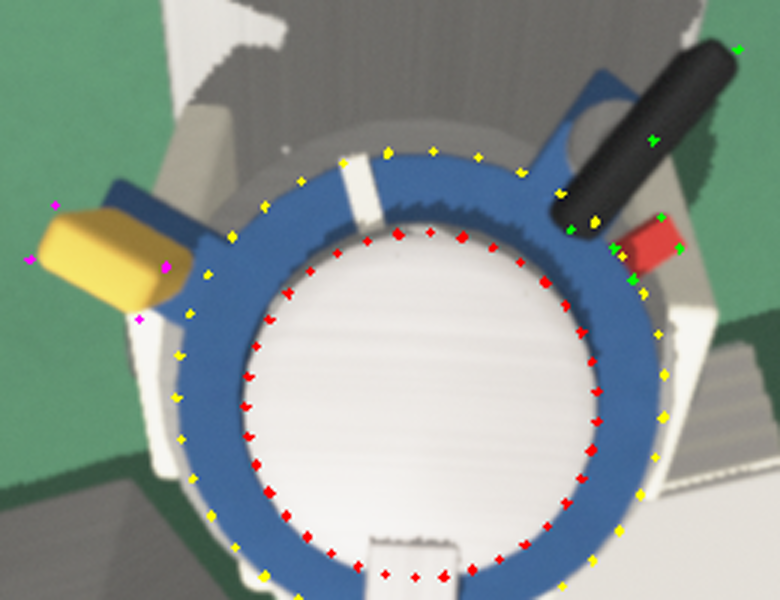

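Model overlay matches. Now grip the paddle and turn most of the way.

```bash
python3 - <<'E'
from h import *
from cell import manip,cams
x=np.load("x.npy");T=frame(*x[:3]);T[2,3]+=x[6];d=np.radians;Z=T[:3,2]
p=x[3]
P,o=gpose(T,.1,p,.036,p+np.pi/2,-1)
manip.set_gripper(.06,25)
manip.move_pose(P+.10*Z,o); manip.move_linear(P,.12)
s=manip.state();f0=s["contact_force"];print(s["clock"],f0)
w=manip.set_gripper(.0,25); s=manip.state();print(s["gripper_width"],s["contact_force"]-f0)
for k in np.linspace(0,d(58),8)[1:]:
    P,o=gpose(T,.1,p-k,.036,p-k+np.pi/2,-1); manip.move_linear(P,.12,o)
    s=manip.state();print(round(np.degrees(k)),np.round(T[:3,:3].T@(s["contact_force"]-f0),1),round(s["gripper_width"],4),round(s["clock"],1))
s=manip.state();c=cams.capture("wrist");pickle.dump((s,c),open("w3.pkl","wb"));cv2.imwrite("pics/w3.png",c["image"])
E
```

```text
11.925 [-0.54573809 -0.00811456 -0.02392401]
0.015631497990899853 [-0.36474059 -1.21387752  0.86775753]
8 [-0.5  1.   0.7] 0.0158 13.0
17 [-0.8  1.3 -0.6] 0.0158 13.3
25 [ 2.4  2.3 -3.8] 0.0159 13.6
33 [ 3.   2.3 -6.7] 0.0157 13.9
41 [ 3.9  2.  -9.3] 0.0158 14.2
50 [ 4.8  1.8 -9.3] 0.0156 14.5
58 [  6.5   1.3 -10.6] 0.0154 14.8
```

View pics/w3.png

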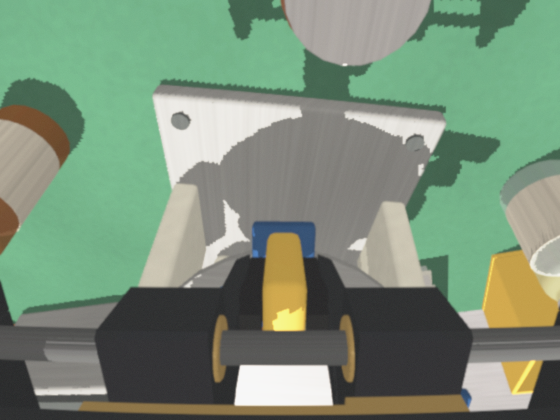

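```bash
python3 - <<'E'
from h import *
from cell import manip,cams
x=np.load("x.npy");T=frame(*x[:3]);T[2,3]+=x[6];d=np.radians;Z=T[:3,2]
p=x[3]
for k in (d(64),d(68.5)):
    P,o=gpose(T,.1,p-k,.036,p-k+np.pi/2,-1); manip.move_linear(P,.08,o)
manip.dwell(.2)
s=manip.state();l=T[:3,:3].T@(s["tool_pos"]-T[:3,3]);print(np.degrees(np.arctan2(l[1],l[0]))-np.degrees(p-d(68.5)),np.hypot(*l[:2]),l[2],T[:3,:3].T@s["contact_force"])
manip.set_gripper(.06)
manip.move_linear(P+.1*Z,.2)
# look: camera pose like w2 (facing along the axis, above the lid)
L,ol=lidpose(T,0,gap=.18)
manip.move_pose(L,ol);manip.dwell(.2)
s=manip.state();c=cams.capture("wrist");pickle.dump((s,c),open("w4.pkl","wb"));cv2.imwrite("pics/w4.png",c["image"]);crop(c,140,40,400,240,3,"pics/w4c.png")
print(s["clock"])
E
```

```text
0.4569848232300444 0.09895752311476179 0.016424625150069483 [ 6.42324295 -0.48761647 -9.33158429]
17.7667
```

View pics/w4c.png

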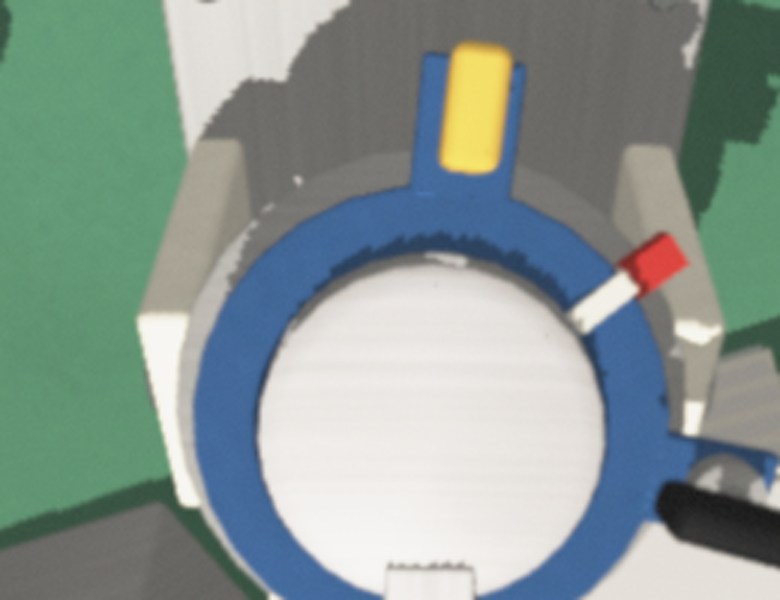

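Nearly on the mark; enlarging the index/red zone.

```bash
python3 - <<'E'
from h import *
s,c=load("w4.pkl");crop(c,315,105,385,160,10,"pics/w4d.png");crop(c,320,160,440,250,6.5,"pics/w4e.png")
E
```

```text
(no output)
```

View pics/w4d.png

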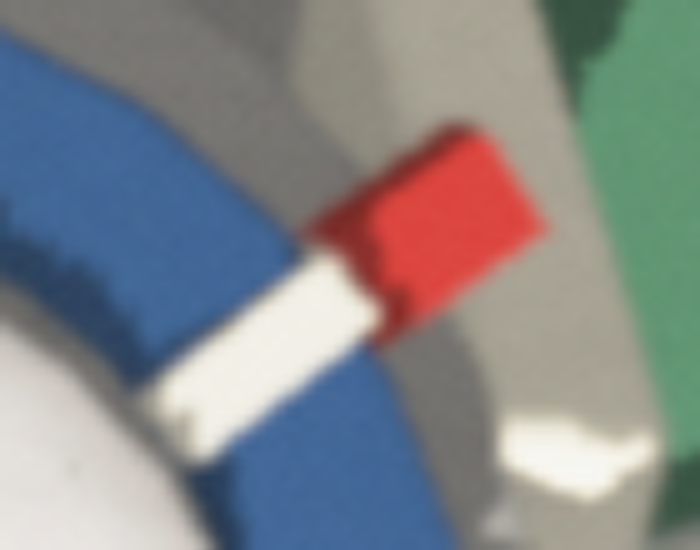

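View pics/w4e.png

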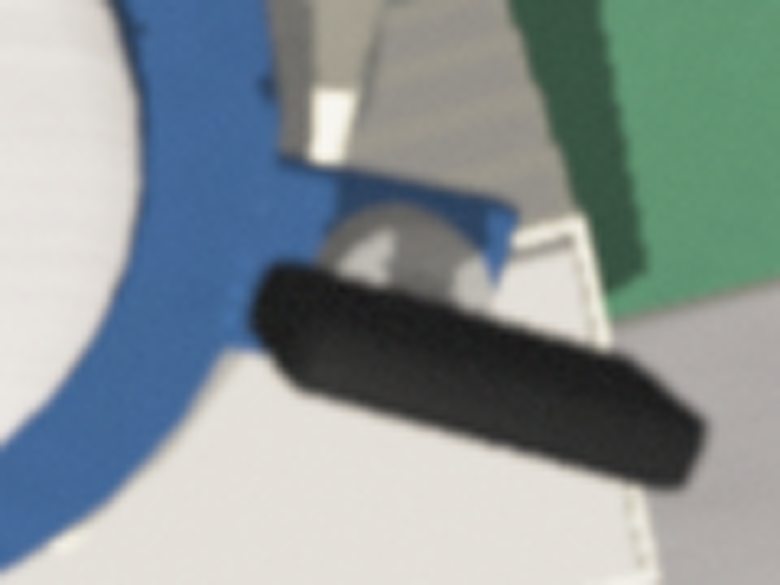

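```bash
cat > az.py <<'E'
from h import *
def hit(T,c,s,uv,h):
    W=pose(c,s);r=ray(c,uv)@W[:3,:3].T; Rr=T[:3,:3].T
    o=Rr@(W[:3,3]-T[:3,3]); dd=r@T[:3,:3]
    k=(h-o[2])/dd[:,2]; q=o+dd*k[:,None]
    return q
def show(n,q):
    for a in q: print(n,np.round(a*1000,1),"r %.1f az %.2f"%(np.hypot(a[0],a[1])*1000,np.degrees(np.arctan2(a[1],a[0]))))
E
python3 - <<'E'
from az import *
x=np.load("x.npy");T=frame(*x[:3]);T[2,3]+=x[6]
s,c=load("w4.pkl");w=lambda u,v:(315+u/10,105+v/10)
show("line",hit(T,c,s,[w(175,425),w(350,285)],0))
show("red",hit(T,c,s,[w(515,178),w(545,225),w(485,130),w(400,330),w(335,230)],-.010))
# collar centre check in this view
v=lambda u,v:(140+u/3,40+v/3)
im=c["image"].copy();A=np.linspace(0,6.28,60)
for r,h,col in [(.08,0,(0,255,255)),(.056,.01,(0,0,255))]:
    for u in proj(c,np.array([polar(T,r,a,h) for a in A]),s): cv2.circle(im,tuple(int(round(a*8)) for a in u),8,col,-1,shift=3)
cv2.imwrite("pics/w4o.png",cv2.resize(im[40:260,140:400],None,fx=2.7,fy=2.7,interpolation=2))
E
```

```text
line [-36.3  47.1   0. ] r 59.5 az 127.59
line [-49.8  63.4   0. ] r 80.6 az 128.13
red [-59.3  80.9 -10. ] r 100.3 az 126.24
red [-54.8  84.2 -10. ] r 100.5 az 123.06
red [-63.9  77.7 -10. ] r 100.6 az 129.43
red [-44.5  70.5 -10. ] r 83.3 az 122.25
red [-54.2  63.5 -10. ] r 83.4 az 130.47
```

View pics/w4o.png

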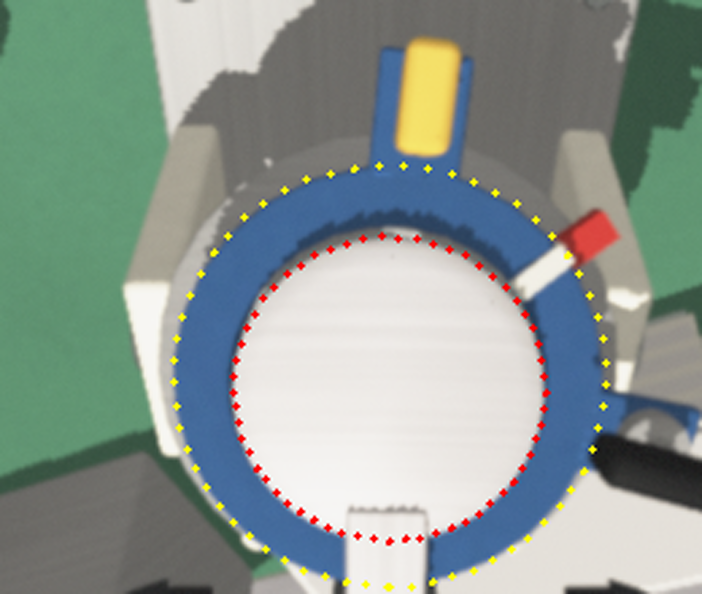

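```bash
python3 - <<'E'
from h import *
from cell import manip,cams
x=np.load("x.npy");T=frame(*x[:3]);T[2,3]+=x[6];d=np.radians;Z=T[:3,2]
p=x[3]
def az():
    s=manip.state();l=T[:3,:3].T@(s["tool_pos"]-T[:3,3]);return np.degrees(np.arctan2(l[1],l[0]))
k=d(68.2)
P,o=gpose(T,.1,p-k,.036,p-k+np.pi/2,-1)
manip.move_pose(P+.08*Z,o);manip.move_linear(P,.12);f0=manip.state()["contact_force"]
a00=az();manip.set_gripper(0,25);manip.dwell(.15);a0=az();print(a00,a0,T[:3,:3].T@(manip.state()["contact_force"]-f0))
goal=174.1-1.6
k=d(68.5+1.6)
for i in range(4):
    P,o=gpose(T,.1,p-k,.036,p-k+np.pi/2,-1);manip.move_linear(P,.04,o);manip.dwell(.15)
    a=az()%360;print(np.degrees(k),a,T[:3,:3].T@(manip.state()["contact_force"]-f0))
    if abs(a-goal)<.15:break
    k+=d(a-goal)
manip.set_gripper(.06);manip.move_linear(P+.1*Z,.2)
L,ol=lidpose(T,0,gap=.18)
L=L+T[:3,:3]@np.array([0,.045,0])
manip.move_pose(L,ol);manip.dwell(.2)
s=manip.state();c=cams.capture("wrist");pickle.dump((s,c),open("w5.pkl","wb"));cv2.imwrite("pics/w5.png",c["image"])
print(s["clock"])
E
```

```text
173.62674249970703 174.00254808354956 [-0.64489179 -0.71842461  3.32633414]
70.1 172.31422196529863 [-1.14595376 -2.90118606  7.23857708]
69.91422196529861 172.29013338097053 [-1.14684436 -3.04862175  7.99502261]
69.70435534626915 172.30441742985238 [-1.23292222 -2.65268011  5.3112363 ]
69.50877277612153 172.35159949929667 [-0.34077856  1.9218364   2.57423389]
23.95
```

View pics/w5.png

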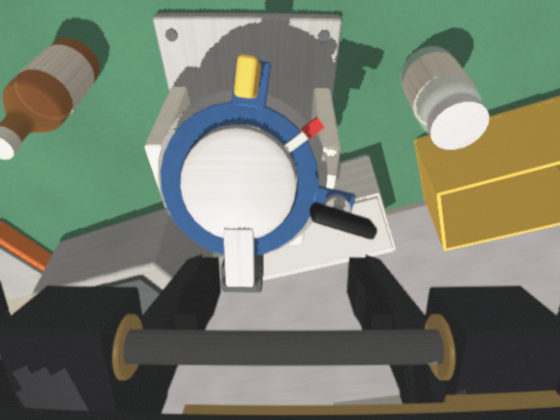

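```bash
python3 - <<'E'
from h import *
s,c=load("w5.pkl");crop(c,270,105,340,160,10,"pics/w5d.png");crop(c,290,170,400,260,7,"pics/w5e.png")
E
```

```text
(no output)
```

View pics/w5d.png

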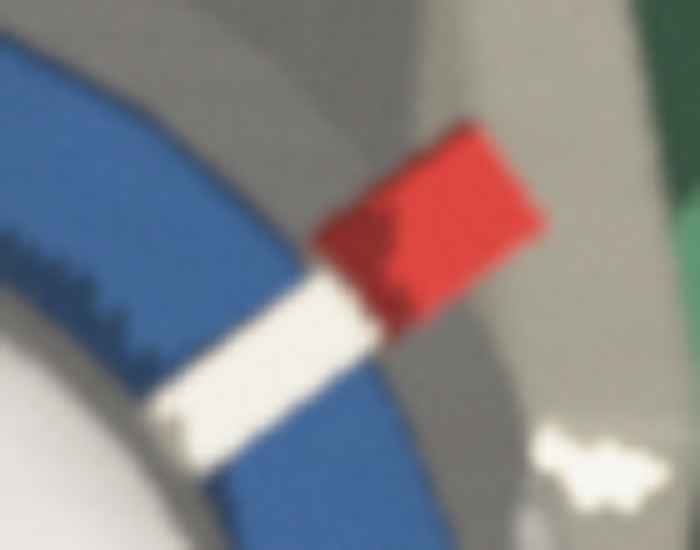

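View pics/w5e.png

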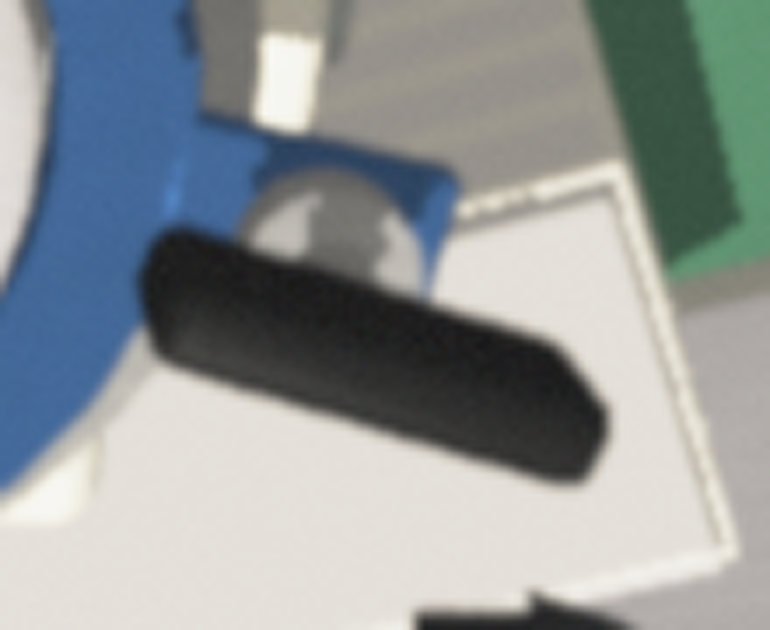

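```bash
cat > wing.py <<'E'
from az import *
from scipy.optimize import least_squares
x=np.load("x.npy");T=frame(*x[:3]);T[2,3]+=x[6]
s,c=load("w5.pkl");w=lambda u,v:(270+u/10,105+v/10)
show("line",hit(T,c,s,[w(175,438),w(352,305)],0))
show("red",hit(T,c,s,[w(511,170),w(475,122),w(548,218),w(315,240),w(395,335)],-.010))
# wing silhouette mask fit: IoU between black mask and projected hull
im=c["image"];x0,y0,x1,y1=290,170,400,260
K=8
big=cv2.resize(im[y0:y1,x0:x1],None,fx=K,fy=K,interpolation=cv2.INTER_CUBIC)
mask=(big.max(2)<60).astype(np.uint8);mask[560:]=0
n,l,st,_=cv2.connectedComponentsWithStats(mask);i=1+np.argmax(st[1:,4]);mask=(l==i).astype(np.uint8);print(st[i])
def hull(v):
    a,r,g=v;ctr=np.array([r*np.cos(a),r*np.sin(a),.043]);ux=np.array([np.cos(g),np.sin(g),0]);uy=np.array([-np.sin(g),np.cos(g),0])
    P=[loc(T,ctr+ux*i*.03+uy*j*.0065+np.array([0,0,k*.015])) for i in(-1,1) for j in(-1,1) for k in(-1,1)]
    u=(proj(c,P,s)-[x0,y0]+.5)*K-.5
    return cv2.convexHull(u.astype(np.float32))
def cost(v):
    m=np.zeros_like(mask);cv2.fillConvexPoly(m,np.round(hull(v)*16).astype(np.int32),1,shift=4)
    return 1-(m&mask).sum()/(m|mask).sum()
from scipy.optimize import minimize
d=np.radians;best=None
for g in range(0,180,15):
    r=minimize(cost,[d(77),.1,d(g)],method="Nelder-Mead",options=dict(initial_simplex=[[d(77),.1,d(g)],[d(80),.1,d(g)],[d(77),.104,d(g)],[d(77),.1,d(g+10)]]))
    if best is None or r.fun<best.fun:best=r
v=best.x;print("wing az %.2f r %.4f g %.2f cost %.3f"%(np.degrees(v[0]),v[1],np.degrees(v[2]),best.fun))
cv2.polylines(big,[np.round(hull(v)).astype(int)],True,(0,255,255),1);cv2.imwrite("pics/w5w.png",big[:,:800]);np.save("wing.npy",v)
E
python3 wing.py
```

```text
line [-34.8  48.    0. ] r 59.3 az 125.97
line [-47.6  64.9   0. ] r 80.5 az 126.27
red [-59.7  80.8 -10. ] r 100.5 az 126.48
red [-64.3  77.2 -10. ] r 100.4 az 129.81
red [-55.2  84.6 -10. ] r 101.0 az 123.11
red [-52.9  61.7 -10. ] r 81.3 az 130.61
red [-43.7  69.8 -10. ] r 82.4 az 122.05
[  164   266   523   276 65969]
wing az 77.09 r 0.1004 g 63.95 cost 0.340
```

```bash
python3 -c "
import cv2;i=cv2.imread('pics/w5w.png');print(i.shape)
cv2.imwrite('pics/w5w.png',cv2.resize(i,None,fx=.8,fy=.8))"
```

```text
(720, 800, 3)
```

View pics/w5w.png

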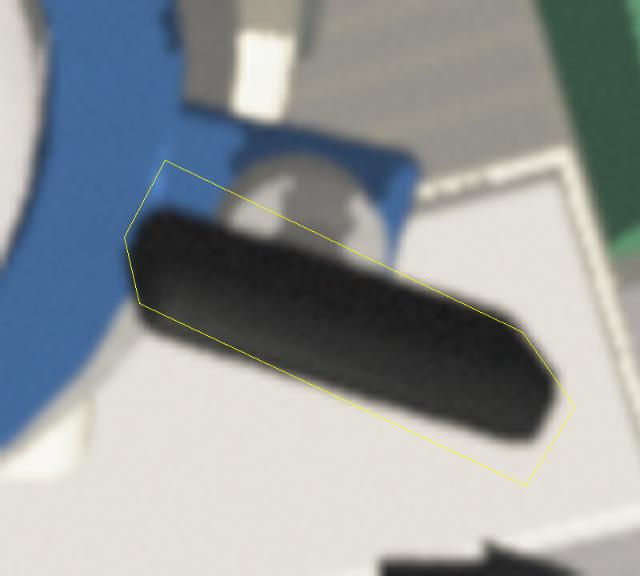

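```bash
cat >> wing.py <<'E'
from scipy.optimize import differential_evolution
r=differential_evolution(cost,[(d(70),d(84)),(.09,.11),(d(0),d(180))],seed=1,popsize=20,maxiter=60)
v=r.x;print("DE wing az %.2f r %.4f g %.2f cost %.3f"%(np.degrees(v[0]),v[1],np.degrees(v[2]),r.fun))
big=cv2.resize(im[y0:y1,x0:x1],None,fx=K,fy=K,interpolation=cv2.INTER_CUBIC)
cv2.polylines(big,[np.round(hull(v)).astype(int)],True,(0,255,255),1);cv2.imwrite("pics/w5w2.png",cv2.resize(big,None,fx=.8,fy=.8));np.save("wing.npy",v)
E
python3 wing.py|tail -1
```

```text
DE wing az 77.44 r 0.0992 g 64.45 cost 0.342
```

View pics/w5w2.png

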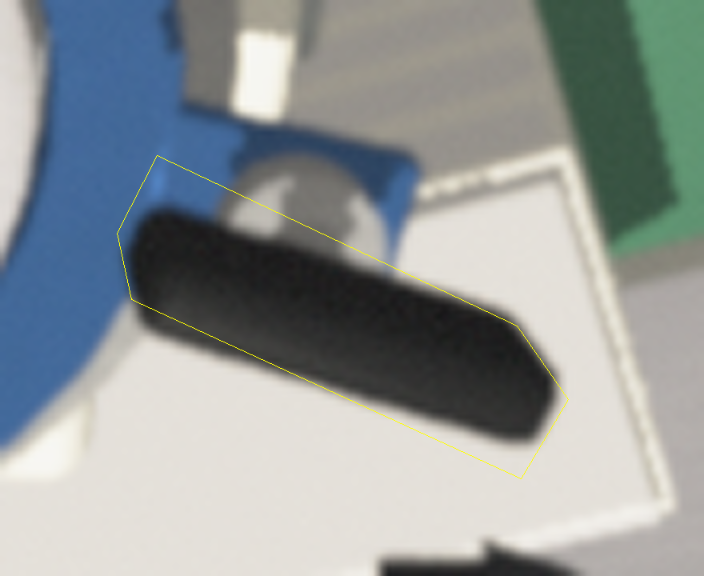

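```bash
cat >> wing.py <<'E'
m=np.zeros_like(mask);cv2.fillConvexPoly(m,np.round(hull(v)*16).astype(np.int32),1,shift=4)
print(m.sum(),mask.sum(),(m&mask).sum(),hull(v).reshape(-1,2))
cv2.imwrite("pics/mk.png",cv2.resize(np.dstack([m*255,mask*255,0*m]),None,fx=.8,fy=.8))
E
python3 wing.py|tail -8
```

```text
wing az 77.09 r 0.1004 g 63.95 cost 0.340
DE wing az 77.44 r 0.0992 g 64.45 cost 0.342
99487 65969 65668 [[710.4979  498.75867]
 [650.5386  598.45807]
 [163.75171 374.01993]
 [145.62827 291.24487]
 [196.4622  194.33348]
 [645.7484  406.60007]]
```

View pics/mk.png

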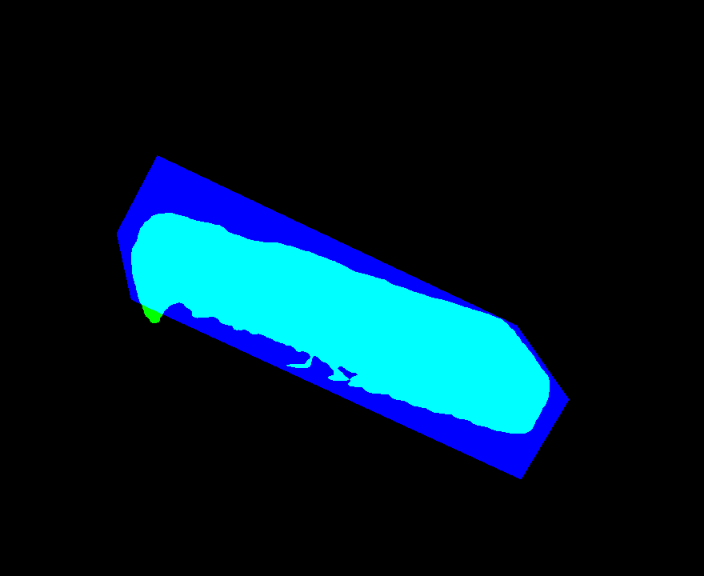

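```bash
python3 - <<'E'
from az import *
x=np.load("x.npy");T=frame(*x[:3]);T[2,3]+=x[6]
s,c=load("w5.pkl");w=lambda u,v:(290+u/7,170+v/7)
show("c",hit(T,c,s,[w(375,357)],.043))
for h in(.035,.05):
  for a in ([w(180,230),w(555,345)],[w(165,360),w(555,480)]):
    q=hit(T,c,s,a,h);e=q[1]-q[0];print(np.degrees(np.arctan2(e[1],e[0])),np.linalg.norm(e)*1000)
s4,c4=load("w4.pkl");w=lambda u,v:(320+u/6.5,160+v/6.5)
for a in ([w(290,265),w(615,350)],[w(300,385),w(640,485)]):
    q=hit(T,c4,s4,a,.045);e=q[1]-q[0];print("w4",np.degrees(np.arctan2(e[1],e[0])))
E
```

```text
c [24.  98.5 43. ] r 101.4 az 76.32
72.60299958076223 52.615568976072886
72.20824126308169 55.83252699602912
72.60299958076222 50.02007191143338
72.20824126308169 53.07833916247169
w4 75.34750630806018
w4 73.29311796667943
```

Index reads 126.1° vs red 126.4°: on the mark. Wing bar lies at ~72° in the drum frame, at azimuth ~76.3°. Gripping it lightly.

```bash
python3 - <<'E'
from h import *
from cell import manip,cams
x=np.load("x.npy");T=frame(*x[:3]);T[2,3]+=x[6];d=np.radians;Z=T[:3,2]
az=d(76.3);g=d(72.4)
P,o=gpose(T,.1,az,.043,g+np.pi/2,1)
manip.set_gripper(.045,3)
manip.move_pose(P+.08*Z,o);manip.move_linear(P,.12);manip.dwell(.2)
s=manip.state();f0=s["contact_force"];m0=s["moment"];l0=T[:3,:3].T@(s["tool_pos"]-T[:3,3])
print(s["clock"],s["joint_pos"][5],l0, polar(np.eye(4),.1,az,.024))
manip.set_gripper(0,3);manip.dwell(.2);s=manip.state()
print(s["gripper_width"],T[:3,:3].T@(s["contact_force"]-f0),T[:3,:3].T@(s["tool_pos"]-T[:3,3])-l0,s["clock"])
c=cams.capture("wrist");pickle.dump((s,c),open("w6.pkl","wb"));cv2.imwrite("pics/w6.png",c["image"])
E
```

```text
26.55 -1.7738407921369144 [0.02448551 0.09768833 0.02507592] [0.02368381 0.09715491 0.024     ]
0.01271956576534515 [-2.03894979  0.3080678   1.86012989] [-0.00098986 -0.00047846 -0.00105863] 27.3333
```

View pics/w6.png

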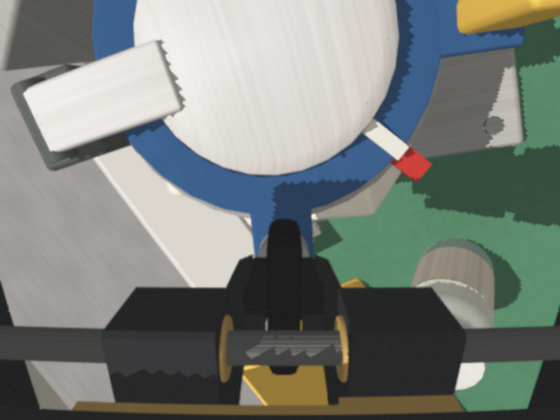

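```bash
python3 - <<'E'
from h import *
s,c=load("w6.pkl");crop(c,235,200,335,390,4,"pics/w6c.png")
X=np.array(c["T_tool_cam"])
q=lambda P:cv2.projectPoints((np.array(P)-X[:3,3])@X[:3,:3],np.zeros(3),np.zeros(3),np.array(c["intrinsics"]),dist(c))[0].reshape(-1,2)
for hx in(-.034,-.004):
  for e in(-.002,0,.002): print(hx,e,np.round(q([[hx,0,z+e] for z in(-.03,.03)]),1).tolist())
E
```

```text
-0.034 -0.002 [[282.6, 239.2], [282.7, 376.8]]
-0.034 0 [[282.6, 244.6], [282.7, 380.7]]
-0.034 0.002 [[282.6, 249.9], [282.7, 384.5]]
-0.004 -0.002 [[282.8, 212.0], [282.8, 330.0]]
-0.004 0 [[282.8, 216.4], [282.8, 333.5]]
-0.004 0.002 [[282.8, 220.8], [282.8, 336.9]]
```

View pics/w6c.png

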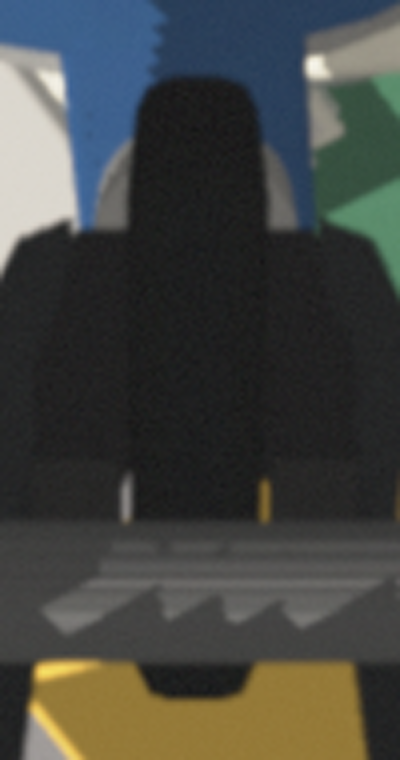

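Grip is centred (bar (285,220)–(285,374); index still on the red mark); bar centre ~1 mm inward, so I shift by that and turn.

```bash
cat > turn.py <<'E'
from h import *
from cell import manip,cams
import sys
x=np.load("x.npy");T=frame(*x[:3]);T[2,3]+=x[6];d=np.radians;Z=T[:3,2]
az=d(76.3);g=d(72.4)
def P_(k): return gpose(T,.099,az,.043,g-k+np.pi/2,1)
E
python3 - <<'E'
from turn import *
P,o=P_(0);manip.move_linear(P,.03);manip.set_gripper(0,7)
s=manip.state();f0=s["contact_force"];m0=s["moment"]
for k in range(8,97,8):
    P,o=P_(d(k));manip.move_linear(P,rate=.05,rot=o) ;s=manip.state()
    print(k,np.round(T[:3,:3].T@(s["contact_force"]-f0),1),"m",np.round(T[:3,:3].T@(s["moment"]-m0),3),round(s["gripper_width"],4),round(s["joint_pos"][5],2),round(s["clock"],2))
    if abs((T[:3,:3].T@(s["moment"]-m0))[2])>.35: break
c=cams.capture("wrist");pickle.dump((s,c),open("w7.pkl","wb"));cv2.imwrite("pics/w7.png",c["image"])
E
```

```text
8 [0.7 0.9 0.3] m [-0.029 -0.121 -0.022] 0.0128 -1.64 28.14
16 [1.2 0.4 0.4] m [-0.015 -0.161  0.004] 0.0131 -1.5 28.43
24 [ 1.7  1.  -0.7] m [ 0.065 -0.206 -0.051] 0.0129 -1.36 28.73
32 [ 2.1  1.5 -1.7] m [-0.076 -0.266 -0.033] 0.0131 -1.22 29.02
40 [ 1.2  0.2 -0.8] m [-0.106 -0.374 -0.043] 0.0126 -1.08 29.31
48 [ 1.9  0.9 -1.6] m [-0.105 -0.381  0.028] 0.0128 -0.94 29.6
56 [ 3.2  0.6 -1.9] m [-0.182 -0.451 -0.006] 0.013 -0.81 29.89
64 [ 2.8  1.4 -1.6] m [-0.168 -0.511 -0.028] 0.013 -0.67 30.18
72 [ 3.1  0.1 -2.2] m [-0.273 -0.546  0.009] 0.0129 -0.53 30.48
80 [ 3.  -0.1 -1.1] m [-0.286 -0.684 -0.024] 0.0129 -0.39 30.77
88 [ 2.7  0.  -0.4] m [-0.233 -0.397  0.227] 0.0144 -0.25 31.06
96 [-0.4 -0.8  3.1] m [-0.156 -0.048  0.27 ] 0.0169 -0.11 31.35
```

View pics/w7.png

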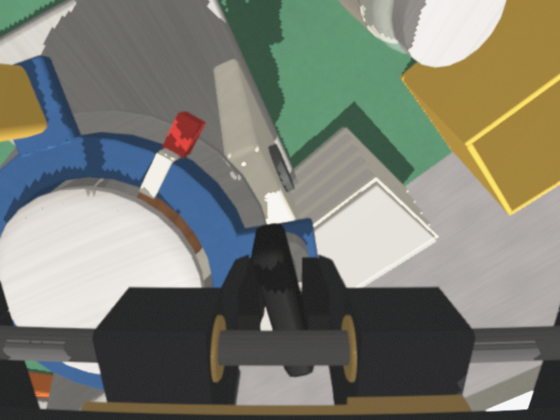

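```bash
python3 - <<'E'
from turn import *
manip.set_gripper(.06,10)
P,o=P_(d(96));manip.move_linear(P+.1*Z,.2)
L,ol=lidpose(T,0,gap=.18);L=L+T[:3,:3]@np.array([0,.045,0])
manip.move_pose(L,ol);manip.dwell(.2)
s=manip.state();c=cams.capture("wrist");pickle.dump((s,c),open("w8.pkl","wb"));cv2.imwrite("pics/w8.png",c["image"]);print(s["clock"])
crop(c,270,105,340,160,10,"pics/w8d.png")
crop(c,150,80,400,260,3.2,"pics/w8e.png")
E
```

```text
33.5333
```

View pics/w8d.png

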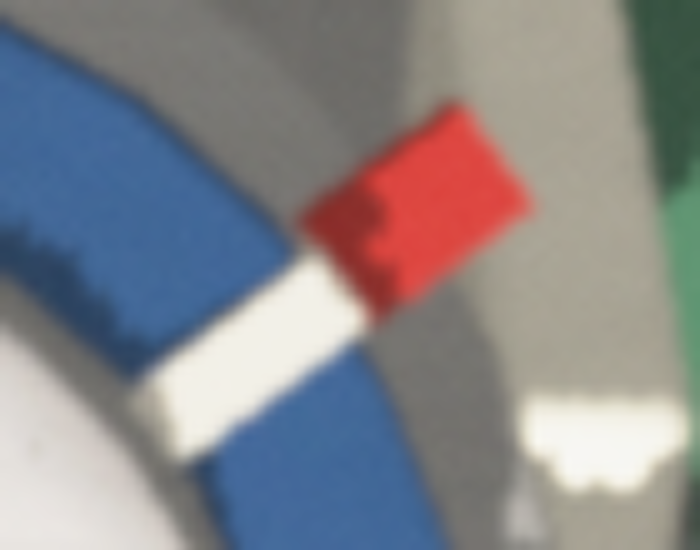

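View pics/w8e.png

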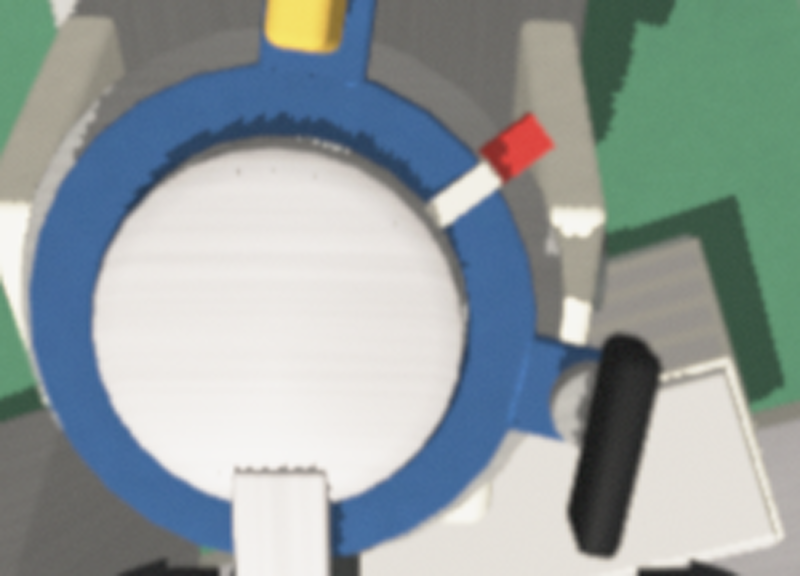

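```bash
python3 - <<'E'
from az import *
x=np.load("x.npy");T=frame(*x[:3]);T[2,3]+=x[6]
s,c=load("w8.pkl");w=lambda u,v:(270+u/10,105+v/10)
show("line",hit(T,c,s,[w(163,420),w(340,290)],0))
show("red",hit(T,c,s,[w(497,156),w(462,105),w(533,207),w(303,222),w(380,318)],-.010))
w=lambda u,v:(150+u/3.2,80+v/3.2)
for a in ([w(610,350),w(570,510)],[w(658,375),w(615,545)]):
    q=hit(T,c,s,a,.045);e=q[1]-q[0];print("wing g",np.degrees(np.arctan2(e[1],e[0])))
P=pts(c,[w(280+150*i,320+130*j) for i in np.linspace(-.9,.9,9) for j in np.linspace(-.9,.9,9) if i*i+j*j<.9],s)
L=(P-T[:3,3])@T[:3,:3];k=abs(L[:,2]-np.median(L[:,2]))<.01;A=np.c_[L[k,:2],np.ones(k.sum())];co=np.linalg.lstsq(A,L[k,2],rcond=None)[0];print("lid plane",co,"tilt(rad, +open => -)",co[0])
# residual by collar blue for reference
B=pts(c,[w(60,320),w(500,300),w(170,500),w(400,490),w(280,100),w(390,140),w(100,180)],s);print(np.round(((B-T[:3,3])@T[:3,:3])[:,2],4))
from cell import cams
for n in ("top","scene"):
    c=cams.capture(n);pickle.dump((None,c),open(n+"9.pkl","wb"));cv2.imwrite(f"pics/{n}9.png",c["image"])
E
```

```text
line [-34.8  48.2   0. ] r 59.4 az 125.83
line [-47.2  65.1   0. ] r 80.4 az 125.96
red [-59.2  80.8 -10. ] r 100.2 az 126.25
red [-64.1  77.3 -10. ] r 100.4 az 129.68
red [-54.4  84.5 -10. ] r 100.5 az 122.76
red [-52.9  61.9 -10. ] r 81.4 az 130.48
red [-43.5  69.7 -10. ] r 82.2 az 122.00
wing g -10.892321658226937
wing g -10.215270025646726
lid plane [-0.00049133 -0.01747172  0.01515822] tilt(rad, +open => -) -0.0004913279750003186
[ 0.0008 -0.0001  0.0014 -0.0006  0.0011  0.0008  0.0014]
```

View pics/top9.png

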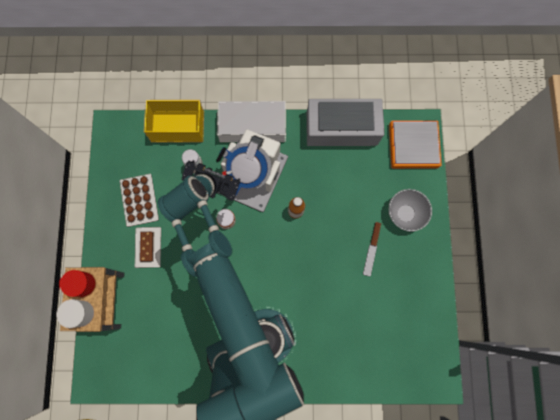

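```bash
python3 -c "
from cell import order,manip
print(manip.state()['contact_force']);order.close_job();print(manip.state()['clock'])"
```

```text
[0.83424979 0.02185826 0.25189971]
the job is handed in; nothing more can be done
the job is handed in; nothing more can be done
```

The drum is ready to run: I did the three steps in the order asked, then handed the job in. The robot clock read about 34 s at the last check.

- **Lid:** I pushed it down to its stop, reaching about 23 N at the end. The last wrist-camera depth fit shows it shut, tilted less than 0.001 rad about its hinge.
- **Collar:** I turned it about 71° by the paddle, in two grips. After the wing screw was turned, the white line read 125.9° and the red mark 126.3°, so it is within about 0.4° of its mark.
- **Wing screw:** It turned about 83° clockwise, then stopped while the gripper twisted another 13° or so on the bar. That is how I know it is tight; I have no direct reading of its angle, and the 83° comes from the picture.
- **Everything else:** The gripper was open and well clear at hand-in. In the last top picture the other items look to be where they started, though I compared them only by eye.

Two readings disagreed slightly. Gripping the paddle placed it about 2 mm away from the camera estimate, so I set the collar's final position by the camera. The red mark's outer edge also measured about 2 mm further out than described.

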